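Interlock a track channel on the stored pair

ROBOT

A 7-joint arm with a two-finger parallel gripper is mounted at the origin on the work surface. World frame = base frame: x ahead of the robot, y to its left, z up, the work surface at z = 0. Lengths are in m, angles in rad, forces in N, time in s.
With the tool pointing down it reaches from about 0.425 to 0.975 m from the base axis. Payload 16.7 kg.
Tool frame: the origin (TCP) lies midway between the tips of the shut fingers; the grasp point (between the pads) lies arm.pinch_z behind it (arm.pinch_z is the distance from the TCP to the grasp point, in m); y points along the fingers, z is the direction in which the jaws open and shut, and the axes are right-handed (so a half turn about y gives the same grasp; the last joint's range is limited). The gripper opens to 85 mm and grips with 20 to 120 N. Pads are 22 mm wide; open, the fingers measure 114 mm over their backs; the gripper's body (76 mm by 85 mm) begins 54 mm behind the grasp point. The pads swing forward as they close: fully open they stand 13 mm farther back than shut.
Start: joints at [-1.401, 0.426, 0.074, 1.606, -0.034, 1.111, -0.067], TCP at [0.212, 0.641, 0.193] pointing down, gripper open.
Joint ranges: [-2.85, 2.85], [-0.5, 2.14], [-1.23, 1.37], [0.21, 2.46], [-1.02, 4.16], [0.16, 2.05], [-2.73, 2.73]. Speed limits (rad/s): [1.89, 1.89, 2.39, 2.39, 3.01, 3.01, 3.01].

INTERFACE

Orientations are given as a unit quaternion [w, x, y, z].
In Python, from plant import telemetry, imaging, workorder, arm gives the robot as it stands.
- The arm moves only by the tool servo_tool, never from a script. Its argument "plan" is one flat list of numbers, 7 for each row, row after row: the turn, a rotation vector about the tool's x, y, z in rad, then the shift along the tool's x, y, z in mm, then the finger opening in mm, from 0 to 85.4. A call has 1 to 12 rows; each row shifts and turns the commanded pose from where the row before left it, along the tool's axes as they then stand; what a row does not reach is not made up. A row lasts 1/10 s, in which the tool goes at most 50 mm and 8.59 degrees, less where a joint would pass 70% of its speed; a pose out of reach is approached as far as the arm can. A call with a gripper value outside its range is refused whole. The fingers move at their own pace and stop on an object; "squeeze" is the grip in N (left out, the last holds). Time passes only in rows, so rows that do not move let the fingers close. It gives the time, the measured TCP pose, the force and the opening at its end, in the units of the state.
- telemetry.sense(): the state, without advancing time (a new reading comes with each control period).
- imaging.read_camera(name): name is "scene" or "top" or "wrist"; returns a dict with "img" (480x640x3 uint8, red, green, blue), "mtx" (3x3 intrinsics, pixels), "extrinsics" (4x4, takes a point from camera to world coordinates); the wrist camera has in their place "T_tool_cam" (4x4, takes a point from camera to tool coordinates, whose origin is the TCP and whose axes are the tool frame's). Camera axes: x right, y down, z forward; pixel columns grow to the right and rows downward; lengths in m; the calibration is good to about 2 mm. A picture is of the moment at which its call begins: read the wrist's pose just before it. There is no depth.
- workorder.job_done(): hands the job in, once; it reports no verdict.
The state is a dict: "clock": time; "joint_positions": joint angles; "joint_velocities": joint speeds; "joint_efforts": joint torques, N m; "position": TCP position; "eef_rot": TCP orientation; "force": force on the tool from outside, world axes, zero at the start; "ft_torque": the same for the moment, N m; "width": opening from 0.0 (shut) to 1.0 (fully open).
Only numpy, scipy, OpenCV 4.12 (cv2) and the standard library are available. Lean on these libraries where they do the work, as an engineer would, in place of code of your own. Each camera call takes 0.05 s, during which the arm holds its last target.

TASK

Put the loose track channel away on its stack: two grey channels lie side by side, open side up, on the white storage cradle. Pick the wide blue channel that lies open side down and lower it, still open side down, onto the pair so that they interlock: one of its flanges standing in each grey trough, fully home, parallel to the grey channels and centred along their length. Do not drop it in, and leave the upturned blue channel and the narrow blue channel where they lie.

Things in the scene. Friction and masses are not known exactly. Their poses are not given: they have to be found in the camera images.
- channel: The wide blue plastic channel to stack, open side down like a bridge: 150 mm long (x), 58 mm wide over the flanges (y), 54 mm high (z, up), walls 4 mm, about 0.13 kg. It stands on its two flange tips. Origin: centre of its underside, level with the flange tips; the flat top is 54 mm above. Either way round is the same.
- seat (a point): Where the wide blue channel's origin belongs: midway between the two grey troughs, mid-length, level with the trough floors, 12 mm above the bench. x along the grey channels, y across, z up. Fixed white base 210 x 120 x 8 mm; grey channels 180 mm long, 40 mm wide outside, 32 inside, centre lines 27 mm either side of this point in y, rims 22 mm above it.
- upturned: Bystander: a blue channel of the same size, 150 x 58 x 54 mm, lying the other way up (open side up, web on the bench). Origin: centre of its underside. x along its length, z up. To be left alone.
- narrow: Bystander: a narrow blue channel, open side down, 150 x 24 x 54 mm, too narrow to span the two troughs. Origin: centre of its underside. x along its length, z up. To be left alone.
Not all that is in view belongs to the job. Leave any orange look-alike of the part that bears seat alone. What is shaped like the channel but orange or turquoise is not meant.

How it is judged:
By the outcome, as a careful person would: the job done as asked, in the order asked, and still so for the second after the job is handed in, with the robot touching nothing.
It also fails if it takes over 30 s, if anything falls off the work surface, if the arm or the gripper's body presses on something with over 40 N, if the wrist force passes 120 N, or if a joint passes its speed limit or range.

## Working session

There is one attempt and no reset: what is moved stays moved. The work goes in short steps, Python scripts to look and compute and a tool call to move; the robot and the scene stay as the last step left them, time stands still between calls to the robot, and variables do not carry over. Pictures are saved under pics/ and viewed, and the job is handed in when it is done.

Besides the shell and the picture viewer there is one more tool, called as a command line: name --argument value ..., lists and objects as JSON in quotes. servo_tool: Moves the arm, as the interface text tells. Its arguments: {"type":"object","properties":{"plan":{"type":"array","items":{"type":"number"}},"squeeze":{"type":"number"}},"required":["plan"]}

```bash
mkdir -p pics; ls; python3 - <<'E'
from plant import telemetry, imaging, workorder, arm
import cv2,numpy as np
np.set_printoptions(precision=4,suppress=True)
print(telemetry.sense()); print(arm.pinch_z)
for n in ["scene","top","wrist"]:
    d=imaging.read_camera(n); cv2.imwrite(f"pics/{n}0.png",d["img"][:,:,::-1])
    print(n,d["mtx"],d.get("extrinsics",d.get("T_tool_cam")))
E
```

```text
pics
{'clock': 0.0, 'joint_positions': array([-1.4005,  0.4267,  0.0739,  1.6066, -0.0341,  1.1109, -0.0671]), 'joint_velocities': array([ 0.0002, -0.0005,  0.0008,  0.0001,  0.0024, -0.0014,  0.0002]), 'joint_efforts': array([  0.0024, -94.9855,   3.7623, -46.3499,   0.0193,   0.0102,
        -0.    ]), 'position': array([0.2121, 0.6403, 0.1922]), 'eef_rot': array([-0.6976,  0.6986, -0.1126,  0.1125]), 'force': array([-0.0144, -0.5375, -0.6668]), 'ft_torque': array([-0.0764, -0.0047, -0.0205]), 'width': 1.0018418957101052}
0.0187
scene [[496.3915   0.     326.0667]
 [  0.     496.3915 240.7535]
 [  0.       0.       1.    ]] [[-0.782   0.4754 -0.403   0.8942]
 [ 0.6231  0.609  -0.4907  0.4742]
 [ 0.0122 -0.6348 -0.7726  0.9812]
 [ 0.      0.      0.      1.    ]]
top [[575.6085   0.     321.4797]
 [  0.     575.6085 230.7728]
 [  0.       0.       1.    ]] [[-0.0136 -0.9978  0.0648  0.2819]
 [-0.9999  0.0137  0.002  -0.1285]
 [-0.0029 -0.0647 -0.9979  1.5489]
 [ 0.      0.      0.      1.    ]]
wrist [[372.5054   0.     311.333 ]
 [  0.     372.5054 238.0744]
 [  0.       0.       1.    ]] [[ 0.0006  0.9549  0.2969 -0.0765]
 [ 0.0002 -0.2969  0.9549 -0.1801]
 [ 1.     -0.0005 -0.0003  0.0008]
 [ 0.      0.      0.      1.    ]]
```

View pics/scene0.png

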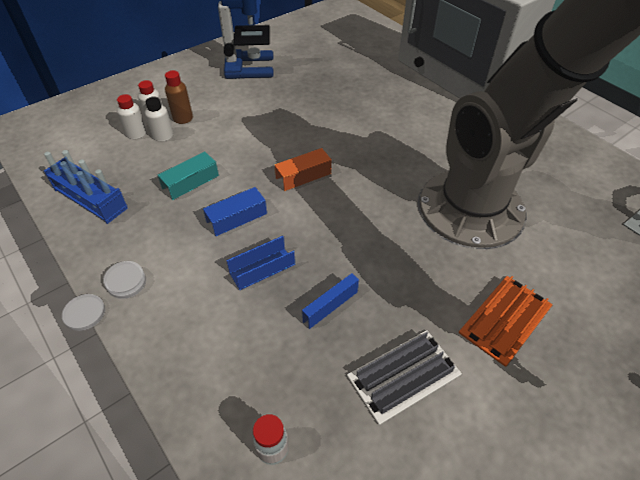

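View pics/top0.png

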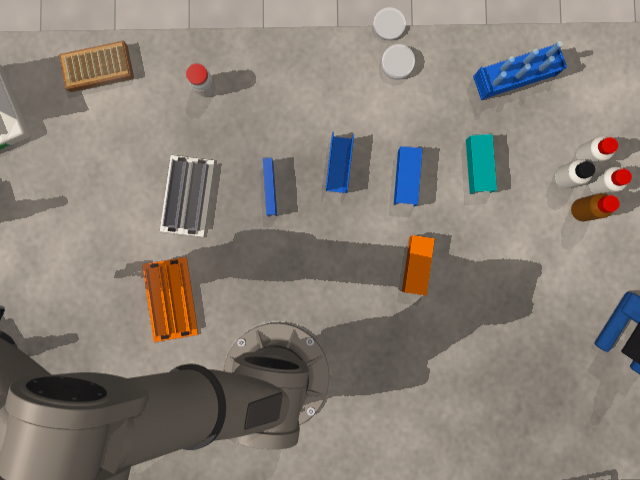

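View pics/wrist0.png

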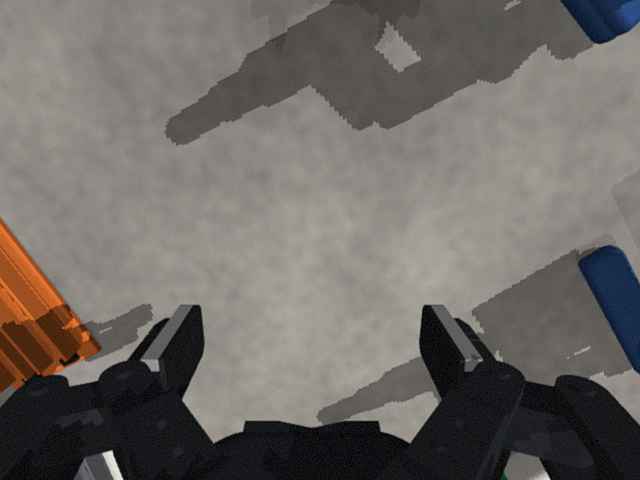

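Candidates for the blue channel, by top-view pixel:
- Wide blue, open side down: (408,176)
- Upturned blue: (341,163)
- Narrow blue: (270,187)
- Turquoise look-alike: (482,164)
- Orange look-alike: (419,265)
- Blue tube rack: (520,70)

For the seat there is the white cradle at (188,195) and an orange look-alike at (171,299). By the description I choose (408,176) and the white cradle.

```bash
cat > h.py <<'E'
import cv2,numpy as np
from plant import telemetry, imaging, workorder, arm
from scipy.spatial.transform import Rotation as R
np.set_printoptions(precision=4,suppress=True)
def toolT():
    s=telemetry.sense(); q=s["eef_rot"]; T=np.eye(4); T[:3,:3]=R.from_quat([q[1],q[2],q[3],q[0]]).as_matrix(); T[:3,3]=s["position"]; return T
def grab(n):
    T=toolT(); d=imaging.read_camera(n)
    E=d["extrinsics"] if n!="wrist" else T@d["T_tool_cam"]
    return d["img"],d["mtx"],E
def cast(px,K,E,z):
    px=np.atleast_2d(px).astype(float); r=np.c_[px,np.ones(len(px))]@np.linalg.inv(K).T@E[:3,:3].T
    o=E[:3,3]; return o+r*((z-o[2])/r[:,2])[:,None]
def proj(P,K,E):
    P=np.atleast_2d(P); c=(P-E[:3,3])@E[:3,:3]; u=c@K.T; return u[:,:2]/u[:,2:]
E
python3 - <<'E'
from h import *
im,K,E=grab("top")
hsv=cv2.cvtColor(im,cv2.COLOR_RGB2HSV)
m=cv2.inRange(hsv,(108,100,120),(130,255,255)) # bright top
def rep(n,m,roi,z):
    mm=np.zeros_like(m);x0,y0,x1,y1=roi;mm[y0:y1,x0:x1]=m[y0:y1,x0:x1]
    c=max(cv2.findContours(mm,cv2.RETR_EXTERNAL,cv2.CHAIN_APPROX_NONE)[0],key=cv2.contourArea)
    W=cast(c[:,0],K,E,z); r=cv2.minAreaRect((W[:,:2]*1000).astype(np.float32)); print(n,cv2.boundingRect(c),r)
rep("wide",m,(385,135,435,215),.054)
w=cv2.inRange(hsv,(0,0,170),(179,60,255))
rep("cradle",w,(150,145,225,245),.008)
crop=cv2.resize(im[130:250,140:450],None,fx=2.5,fy=2.5,interpolation=cv2.INTER_CUBIC)
cv2.imwrite("pics/c1.png",crop[:,:,::-1])
print(cv2.cvtColor(im,cv2.COLOR_RGB2HSV)[176,395:428])
E
```

```text
wide (394, 146, 28, 59) ((522.7059936523438, -353.27618408203125), (63.5974006652832, 150.4628143310547), 84.15281677246094)
cradle (150, 155, 54, 90) ((468.0335388183594, 290.5658874511719), (236.12344360351562, 145.07791137695312), 15.794137954711914)
[[  6  10 123]
 [108 230 134]
 [107 231 136]
 [108 221 209]
 [108 216 196]
 [108 216 196]
 [107 217 195]
 [108 217 196]
 [108 218 195]
 [107 219 196]
 [108 218 195]
 [107 220 195]
 [108 217 196]
 [108 217 196]
 [108 216 195]
 [108 216 195]
 [108 216 195]
 [108 218 194]
 [108 217 195]
 [108 217 194]
 [108 216 195]
 [108 217 194]
 [108 217 194]
 [108 216 195]
 [108 213 194]
 [110  49  93]
 [ 14  32 103]
 [ 16  32 103]
 [ 15  34 104]
 [ 15  34 104]
 [ 17  35 103]
 [ 15  35 102]
 [ 18  33 100]]
```

View pics/c1.png

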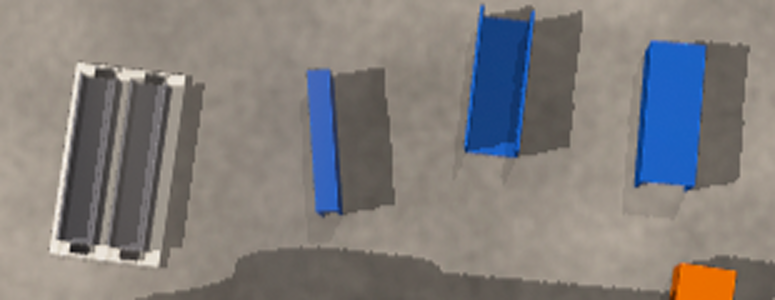

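```bash
python3 - <<'E'
from h import *
im,K,E=grab("top")
hsv=cv2.cvtColor(im,cv2.COLOR_RGB2HSV)
def rep(n,m,roi,z):
    mm=np.zeros_like(m);x0,y0,x1,y1=roi;mm[y0:y1,x0:x1]=m[y0:y1,x0:x1]
    mm=cv2.morphologyEx(mm,cv2.MORPH_OPEN,np.ones((3,3)))
    c=max(cv2.findContours(mm,cv2.RETR_EXTERNAL,cv2.CHAIN_APPROX_NONE)[0],key=cv2.contourArea)
    W=cast(c[:,0],K,E,z); r=cv2.minAreaRect((W[:,:2]*1000).astype(np.float32))
    b=cv2.boxPoints(r); l=[(np.linalg.norm(b[(i+1)%4]-b[i]),b[(i+1)%4]-b[i]) for i in range(4)]
    v=max(l,key=lambda t:t[0])[1]; v=v*np.sign(v[0]); print(n,r,"yaw",np.degrees(np.arctan2(v[1],v[0])))
rep("wide top",cv2.inRange(hsv,(100,100,170),(130,255,255)),(385,135,435,215),.054)
w=cv2.inRange(hsv,(0,0,165),(179,50,255)); w=cv2.morphologyEx(w,cv2.MORPH_CLOSE,np.ones((9,9)))
rep("cradle",w,(158,150,222,240),.008)
T=toolT(); print(T); z=T[:3,2]; print("jaw yaw",np.degrees(np.arctan2(z[1],z[0])))
E
```

```text
wide top ((523.1428833007812, -355.8700866699219), (57.076778411865234, 148.97560119628906), 84.3730239868164) yaw -5.6269855
cradle ((438.4220886230469, 253.32923889160156), (147.27212524414062, 120.87937927246094), 0.2760377526283264) yaw 0.27604306
[[ 0.9493 -0.0002  0.3144  0.2122]
 [-0.3144 -0.0006  0.9493  0.6406]
 [ 0.     -1.     -0.0006  0.1926]
 [ 0.      0.      0.      1.    ]]
jaw yaw 71.67301448094746
```

servo_tool --plan '[0,-0.111,0,15,-6,-25,85,0,-0.111,0,18,-6,-30,85,0,0,0,22,-6,-35,85,0,0,0,22,-6,-35,85,0,0,0,22,-6,-35,85,0,0,0,22,-6,-35,85,0,0,0,22,-6,-35,85,0,0,0,22,-6,-35,85,0,0,0,22,-6,-35,85,0,0,0,22,-6,-35,85,0,0,0,10,0,-20,85,0,0,0,0,0,0,85]'

```text
clock: 1.45
position: [0.3871, 0.2596, 0.2533]
eef_rot: [0.706, -0.706, 0.036, -0.036]
force: [0.6, 0.1, 0.2]
width: 0.996
```

```bash
python3 - <<'E'
from h import *
im,K,E=grab("wrist"); cv2.imwrite("pics/w1.png",im[:,:,::-1]); np.savez("w1.npz",im=im,K=K,E=E)
T=toolT();print(T, telemetry.sense()["joint_positions"])
E
```

```text
[[ 0.995   0.0003  0.1003  0.3863]
 [-0.1003  0.0006  0.995   0.2614]
 [ 0.0002 -1.      0.0006  0.2532]
 [ 0.      0.      0.      1.    ]] [-0.9706  0.0139  0.242   1.9909 -0.004   1.1365  0.7434]
```

View pics/w1.png

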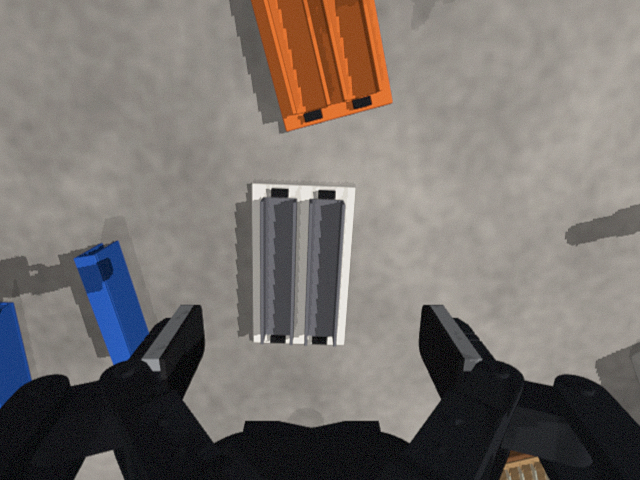

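The wrist view shows the white cradle at (301,265), with the two grey troughs running vertically at columns 280 and 325. The orange look-alike is above it and the narrow blue channel is at the left.

```bash
cat > seat.py <<'E'
from h import *
def rect(W):
    r=cv2.minAreaRect((W[:,:2]*1000).astype(np.float32)); b=cv2.boxPoints(r)
    l=[(np.linalg.norm(b[(i+1)%4]-b[i]),b[(i+1)%4]-b[i]) for i in range(4)]
    v=max(l,key=lambda t:t[0])[1]; v=v*np.sign(v[0]); return np.array(r[0]),sorted(r[1]),np.degrees(np.arctan2(v[1],v[0]))
def quad(c):
    h=cv2.convexHull(c)
    for e in np.linspace(2,14,25):
        a=cv2.approxPolyDP(h,e,True)
        if len(a)==4: return a[:,0]
def mid(W):
    c=W[:,:2].mean(0)
    return c
E
python3 - <<'E'
from seat import *
d=np.load("w1.npz"); im,K,E=d["im"],d["K"],d["E"]
hsv=cv2.cvtColor(im,cv2.COLOR_RGB2HSV)
def best(m,roi):
    mm=np.zeros_like(m);x0,y0,x1,y1=roi;mm[y0:y1,x0:x1]=m[y0:y1,x0:x1]
    return max(cv2.findContours(mm,cv2.RETR_EXTERNAL,cv2.CHAIN_APPROX_NONE)[0],key=lambda c:cv2.boundingRect(c)[2]*cv2.boundingRect(c)[3])
w=cv2.inRange(hsv,(0,0,175),(179,40,255))
c=best(w,(235,170,375,360)); print(cv2.boundingRect(c)); W=cast(c[:,0],K,E,.008); print("white",rect(W)); q=quad(c); print(q,cast(q,K,E,.008)[:,:2])
# grey: V profile along rows
for r in (215,260,310): print(r,[int(v) for v in hsv[r,248:360,2]])
print([tuple(int(a) for a in v) for v in im[260,255:300:3]])
big=cv2.resize(im[170:360,235:375],None,fx=3.15,fy=3.15,interpolation=cv2.INTER_CUBIC); cv2.imwrite("pics/w1c.png",big[:,:,::-1])
E
```

```text
(252, 183, 104, 162)
white (array([481.4085, 237.974 ]), [118.75687408447266, 207.7760009765625], np.float32(-8.134561))
[[253 183]
 [355 188]
 [343 344]
 [252 199]] [[0.3706 0.1951]
 [0.3883 0.3108]
 [0.5922 0.2811]
 [0.3888 0.1912]]
215 [98, 93, 95, 104, 148, 160, 158, 155, 155, 156, 157, 144, 104, 114, 115, 91, 82, 84, 101, 101, 107, 114, 114, 111, 119, 115, 110, 73, 73, 74, 74, 71, 77, 78, 74, 74, 78, 77, 79, 72, 72, 76, 72, 68, 78, 109, 114, 112, 89, 129, 136, 137, 157, 155, 154, 158, 159, 155, 154, 156, 128, 103, 113, 119, 97, 103, 103, 111, 114, 112, 114, 114, 114, 86, 72, 69, 75, 72, 76, 76, 75, 71, 74, 74, 71, 74, 68, 77, 75, 72, 76, 62, 55, 75, 109, 115, 139, 213, 233, 234, 232, 232, 232, 233, 231, 207, 167, 163, 166, 168, 168, 163]
260 [88, 92, 90, 95, 120, 159, 151, 154, 158, 154, 160, 151, 101, 112, 116, 92, 80, 87, 103, 101, 110, 115, 115, 119, 123, 112, 81, 76, 71, 81, 68, 72, 77, 78, 75, 76, 75, 78, 76, 71, 80, 72, 73, 77, 111, 116, 108, 88, 127, 134, 139, 145, 152, 154, 159, 153, 155, 155, 149, 100, 113, 112, 107, 102, 98, 101, 116, 112, 111, 113, 106, 74, 72, 76, 76
[... 221 characters left out ...]
 160, 153, 102, 112, 120, 97, 81, 84, 102, 102, 114, 115, 111, 118, 116, 112, 95, 73, 75, 77, 76, 75, 73, 75, 76, 73, 77, 74, 80, 77, 70, 69, 84, 113, 117, 103, 110, 129, 132, 136, 154, 153, 157, 155, 157, 155, 149, 100, 110, 116, 106, 99, 99, 112, 116, 114, 117, 111, 109, 88, 73, 77, 76, 73, 74, 78, 75, 74, 71, 73, 75, 71, 76, 73, 72, 69, 50, 78, 114, 114, 163, 235, 233, 234, 232, 231, 235, 231, 207, 150, 149, 147, 154, 150, 153, 155, 152, 155, 154, 151, 150, 152]
[(154, 153, 148), (160, 156, 153), (107, 106, 112), (76, 78, 80), (98, 96, 101), (107, 108, 115), (109, 110, 112), (65, 66, 71), (68, 71, 72), (73, 73, 75), (70, 73, 78), (74, 72, 80), (73, 75, 77), (98, 99, 108), (134, 134, 128)]
```

View pics/w1c.png

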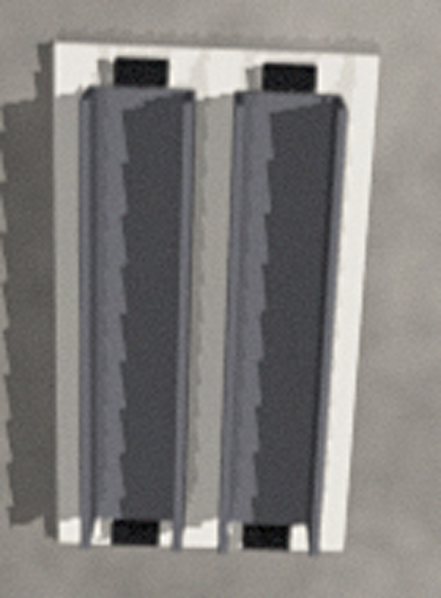

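```bash
python3 - <<'E'
from seat import *
d=np.load("w1.npz"); K,E=d["K"],d["E"]
C=[]
for r,L,a,b,Rr in ((215,259.8,296,308,343.8),(260,259.8,295,307,341),(310,259.8,293.8,304.8,337.9)):
    W=cast([(L,r),(a,r),(b,r),(Rr,r)],K,E,.034)[:,:2]
    print(W[:,0].mean(),W[:,1], W[3,1]-W[0,1],W[2,1]-W[1,1],(W[0]+W[3])/2,(W[1]+W[2])/2); C.append((W[0]+W[3])/2)
C=np.array(C); p=np.polyfit(C[:,0],C[:,1],1); print("yaw",np.degrees(np.arctan(p[0])),"y at .4814",np.polyval(p,.4814))
# ends of base, z=.008 : corners from crop
q=np.array([(235+55/3.15,170+41/3.15),(235+379/3.15,170+55/3.15),(235+344/3.15,170+550/3.15),(235+57/3.15,170+545/3.15)])
W=cast(q,K,E,.008)[:,:2]; print(W,W.mean(0),np.linalg.norm(np.roll(W,-1,0)-W,axis=1))
for i,j in((0,3),(1,2)): v=W[j]-W[i]; print(np.degrees(np.arctan2(v[1],v[0])))
# grey channel end rims z=.034 (near/far ends)
g=np.array([(235+82/3.15,170+95/3.15),(235+345/3.15,170+102/3.15),(235+314/3.15,170+555/3.15),(235+84/3.15,170+549/3.15)])
W=cast(g,K,E,.034)[:,:2]; print(W,W.mean(0),np.linalg.norm(np.roll(W,-1,0)-W,axis=1))
im,K,E=grab("top"); big=cv2.resize(im[145:245,150:230],None,fx=6,fy=6,interpolation=cv2.INTER_CUBIC); cv2.imwrite("pics/t1c.png",big[:,:,::-1])
for dy in (0,):
  P=np.array([[.4814,.238,.034]]);print("seat in top px",proj(P,K,E))
E
```

```text
0.4074520258192681 [0.2018 0.2415 0.2546 0.2939] 0.09206540996983523 0.013152208959813477 [0.4074 0.2478] [0.4075 0.248 ]
0.459894782677968 [0.1942 0.2342 0.2479 0.2866] 0.09240736353527651 0.013656285097293469 [0.4599 0.2404] [0.4599 0.2411]
0.5230542029401375 [0.185  0.2254 0.2385 0.2779] 0.09283262896017819 0.013075036510494492 [0.523  0.2314] [0.5231 0.232 ]
yaw -8.065563245187093 y at .4814 0.23734095285545478
[[0.3705 0.1945]
 [0.3877 0.3112]
 [0.5933 0.2826]
 [0.5786 0.1639]] [0.4825 0.2381] [0.1179 0.2075 0.1196 0.2103]
-8.363771986521403
-7.9177741823453385
[[0.3864 0.2055]
 [0.3982 0.2957]
 [0.5771 0.2698]
 [0.5651 0.1805]] [0.4817 0.2379] [0.091  0.1808 0.0901 0.1805]
seat in top px [[183.8419 194.5617]]
```

View pics/t1c.png

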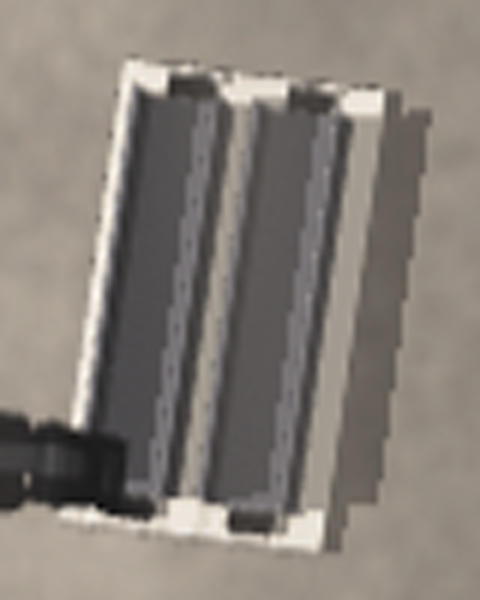

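servo_tool --plan '[0,0,0,20,0,-35,85,0,0,0,20,0,-44,85,0,0,0,18,0,-44,85,0,0,0,15,0,-44,85,0,0,0,10,0,-44,85,0,0,0,5,0,-44,85,0,0,0,5,0,-44,85,0,0,0,5,0,-44,85,0,0,0,5,0,-44,85,0,0,0,4,0,-44,85,0,0,0,4,0,-44,85,0,0,0,0,0,-44,85]'

```text
clock: 2.75
position: [0.4465, -0.2654, 0.253]
eef_rot: [-0.706, 0.706, -0.033, 0.034]
force: [0.7, 1.6, 0.6]
width: 0.997
```

servo_tool --plan '[0,0,0,0,0,-44,85,0,0,0,0,0,-30,85,0,0,0,0,0,-15,85,0,0,0,0,0,0,85]'

```text
clock: 3.15
position: [0.4369, -0.3547, 0.2525]
eef_rot: [-0.706, 0.707, -0.036, 0.035]
force: [0.7, -0.1, 0.7]
width: 0.995
```

```bash
python3 - <<'E'
from seat import *
im,K,E=grab("wrist"); cv2.imwrite("pics/w2.png",im[:,:,::-1]); np.savez("w2.npz",im=im,K=K,E=E)
T=toolT();print(T, telemetry.sense()["joint_positions"])
print(proj([[.523,-.356,.054]],K,E))
hsv=cv2.cvtColor(im,cv2.COLOR_RGB2HSV)
u=proj([[.523,-.356,.054]],K,E)[0].astype(int); print(hsv[u[1],u[0]-60:u[0]+60:3])
E
```

```text
[[ 0.9952 -0.0012  0.098   0.4373]
 [-0.098  -0.0004  0.9952 -0.3533]
 [-0.0012 -1.     -0.0005  0.2524]
 [ 0.      0.      0.      1.    ]] [-0.1658  0.2547  0.8857  1.827  -0.2132  1.1604  2.2627]
[[317.4376 276.8125]]
[[ 26  17 105]
 [ 19  19 110]
 [ 11  18 112]
 [ 16  25 112]
 [ 17  17 108]
 [ 13  21 107]
 [ 18  12 105]
 [ 20  14 106]
 [ 11  19 106]
 [ 23  22 106]
 [ 21  17 107]
 [ 18  29 105]
 [109 196 202]
 [109 192 198]
 [110 188 198]
 [109 194 195]
 [110 188 197]
 [109 191 196]
 [109 183 201]
 [109 194 195]
 [109 195 194]
 [110 191 198]
 [110 188 198]
 [110 194 195]
 [109 193 197]
 [109 191 195]
 [109 185 197]
 [109 200 195]
 [109 198 193]
 [132   9 140]
 [ 21  17 148]
 [ 25  20 162]
 [ 18  19 160]
 [ 16  17 161]
 [ 19  23 157]
 [ 13  23 156]
 [ 15  16 157]
 [ 19  18 158]
 [ 25  19 160]
 [ 20  19 161]]
```

View pics/w2.png

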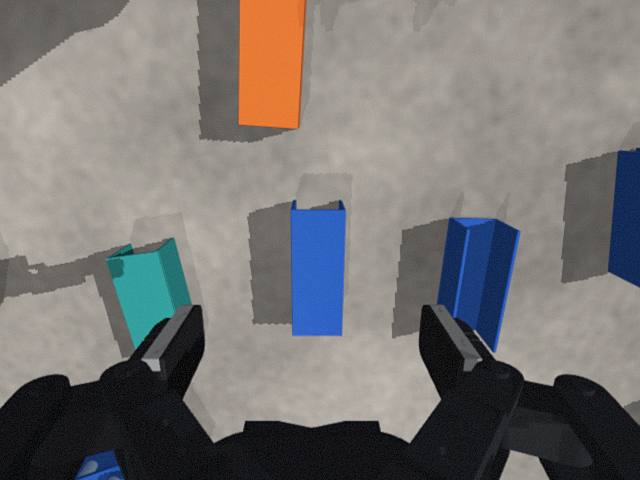

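```bash
python3 - <<'E'
from seat import *
d=np.load("w2.npz"); im,K,E=d["im"],d["K"],d["E"]
hsv=cv2.cvtColor(im,cv2.COLOR_RGB2HSV)
m=cv2.inRange(hsv,(100,120,170),(125,255,255)); m[:, :250]=0; m[:,400:]=0; m=cv2.morphologyEx(m,cv2.MORPH_OPEN,np.ones((9,9)))
c=max(cv2.findContours(m,cv2.RETR_EXTERNAL,cv2.CHAIN_APPROX_NONE)[0],key=cv2.contourArea)
print(cv2.boundingRect(c)); q=quad(c); W=cast(q,K,E,.054); print(q,W[:,:2].mean(0),rect(cast(c[:,0],K,E,.054)))
n=rect(cast(c[:,0],K,E,.054)); p=n[0]/1000
T=toolT(); print("tool delta mm",(np.r_[p,.025]-T[:3,3])@T[:3,:3]*1000, "jaw yaw",np.degrees(np.arctan2(T[1,2],T[0,2])))
E
```

```text
(291, 210, 55, 126)
[[345 211]
 [341 334]
 [293 335]
 [291 210]] [ 0.5218 -0.3558] (array([ 521.8743, -355.8214]), [56.8117561340332, 148.262451171875], np.float32(-5.960597))
tool delta mm [ 84.723  227.331    5.9303] jaw yaw 84.37838014144752
```

servo_tool --plan '[0,0,0,20,10,1,85,0,0,0,25,25,2,85,0,0,0,25,30,2,85,0,0,0,15,30,1,85,0,0,0,0,30,0,85,0,0,0,0,30,0,85,0,0,0,0,25,0,85,0,0,0,0,15,0,85,0,0,0,0,0,0,85]'

```text
clock: 4.1
position: [0.5219, -0.3538, 0.0563]
eef_rot: [0.707, -0.706, 0.035, -0.033]
force: [-1.1, -0.5, 0.2]
width: 0.993
```

```bash
python3 - <<'E'
from seat import *
T=toolT();print(T, telemetry.sense()["joint_positions"]); print((np.array([.522,-.356,.022])-T[:3,3])@T[:3,:3]*1000)
im,K,E=grab("wrist"); cv2.imwrite("pics/w3.png",im[:,:,::-1])
E
```

```text
[[ 0.9954 -0.0024  0.096   0.5219]
 [-0.096   0.0016  0.9954 -0.3538]
 [-0.0026 -1.      0.0013  0.0563]
 [ 0.      0.      0.      1.    ]] [-0.0103  0.6055  0.6952  1.8486 -0.4965  0.8714  2.4022]
[ 0.4144 34.266  -2.2136]
```

View pics/w3.png

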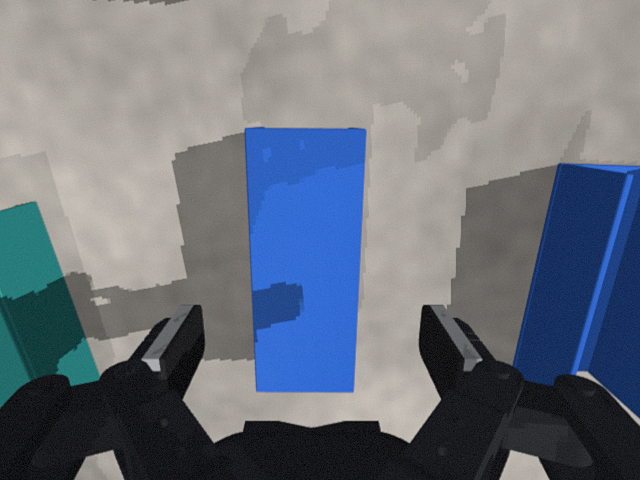

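The channel's web lies between the open fingers, at columns 245–366 with the finger midline near 312. Its offset of about 2 mm agrees with the computed one, so I'll lower and grip.

servo_tool --plan '[0,0,0,0,14,-2,85,0,0,0,0,12,0,85,0,0,0,0,8,0,85,0,0,0,0,0,0,70,0,0,0,0,0,0,50,0,0,0,0,0,0,50,0,0,0,0,0,0,50,0,0,0,0,0,0,50,0,0,0,0,0,0,50]' --squeeze 50

```text
clock: 5.05
position: [0.522, -0.3579, 0.0241]
eef_rot: [-0.706, 0.706, -0.034, 0.035]
force: [0.0, -0.4, -0.8]
width: 0.581
```

```bash
python3 - <<'E'
from seat import *
T=toolT();s=telemetry.sense();print(T,s["width"]*85.4,s["force"])
im,K,E=grab("wrist"); cv2.imwrite("pics/w4.png",im[:,:,::-1]); np.savez("w4.npz",im=im,K=K,E=E)
im,K,E=grab("scene"); cv2.imwrite("pics/s4.png",cv2.resize(im[150:280,180:330],None,fx=4,fy=4)[:,:,::-1])
E
```

```text
[[ 0.9952  0.0003  0.0977  0.522 ]
 [-0.0977 -0.0002  0.9952 -0.3579]
 [ 0.0003 -1.     -0.0002  0.0241]
 [ 0.      0.      0.      1.    ]] 49.656693980782265 [ 0.0247 -0.3983 -0.7734]
```

View pics/w4.png

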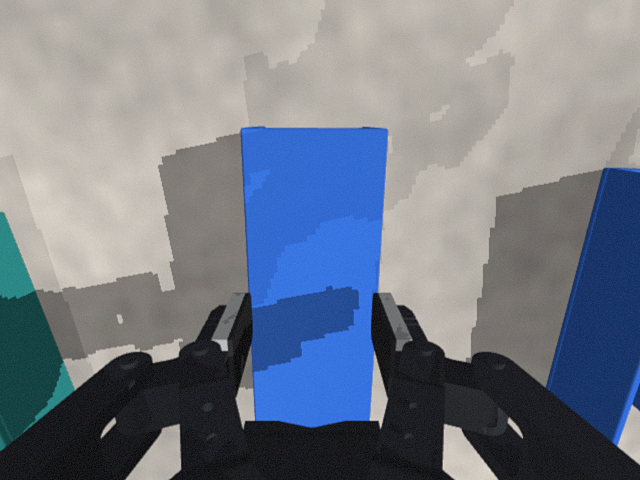

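View pics/s4.png

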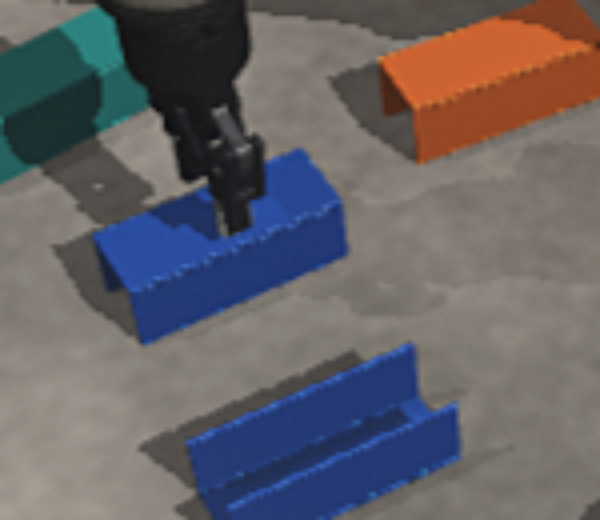

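Width reads about 50 mm, which is what I commanded, but the part is 58 mm. The reading may not be linear, so I'll command a smaller opening and see whether the fingers stop on the part.

servo_tool --plan '[0,0,0,0,0,0,44,0,0,0,0,0,0,44,0,0,0,0,0,0,44]' --squeeze 50

```text
clock: 5.45
position: [0.5218, -0.3578, 0.0239]
eef_rot: [-0.706, 0.706, -0.035, 0.035]
force: [-0.2, 0.6, -0.2]
width: 0.511
```

```bash
python3 - <<'E'
from seat import *
T=toolT();s=telemetry.sense();print(T[:3,3],s["width"]*85.4,s["force"])
im,K,E=grab("wrist"); cv2.imwrite("pics/w5.png",im[:,:,::-1])
E
```

```text
[ 0.5218 -0.3578  0.0239] 43.668960788135976 [-0.1591  0.6012 -0.1503]
```

View pics/w5.png

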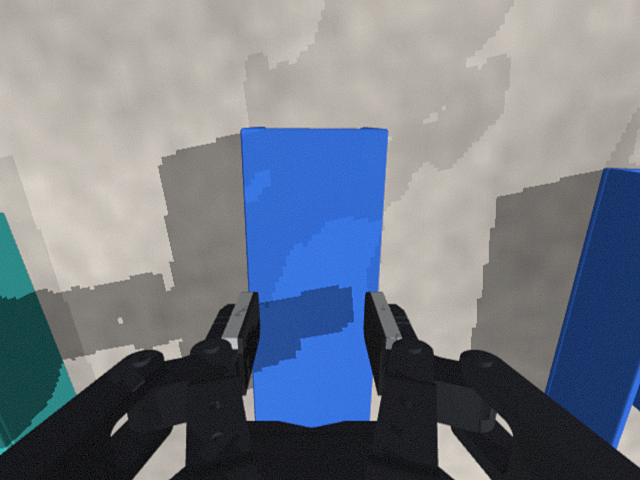

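```bash
python3 - <<'E'
from seat import *
d=imaging.read_camera("wrist");K=d["mtx"];Tc=d["T_tool_cam"]
for y in (-40,-25,-10,0):
  for x in (-11,11):
    P=np.array([[x,y,-22],[x,y,22]])/1000.; print(x,y,proj(P,K,Tc).round(0).tolist())
im,K,E=grab("scene")
T=toolT()
for y in (-.04,-.02,0):
  print(proj((T[:3,3]+T[:3,:3]@np.array([[0,y,-.022],[0,y,.022]]).T.reshape(3,2).T*1) if 0 else np.array([T[:3,3]+T[:3,:3]@np.array([0,y,s*.022]) for s in(-1,1)]),K,E).round(1).tolist())
cv2.imwrite("pics/s5.png",cv2.resize(im[160:250,190:290],None,fx=6,fy=6,interpolation=cv2.INTER_CUBIC)[:,:,::-1])
E
```

```text
-11 -40 [[256.0, 288.0], [363.0, 288.0]]
11 -40 [[258.0, 335.0], [361.0, 335.0]]
-11 -25 [[261.0, 274.0], [358.0, 274.0]]
11 -25 [[263.0, 318.0], [357.0, 318.0]]
-11 -10 [[265.0, 262.0], [355.0, 262.0]]
11 -10 [[266.0, 303.0], [353.0, 303.0]]
-11 0 [[267.0, 255.0], [353.0, 255.0]]
11 0 [[268.0, 294.0], [351.0, 294.0]]
[[228.9, 195.8], [236.5, 206.3]]
[[229.9, 201.2], [237.5, 211.7]]
[[231.0, 206.5], [238.5, 216.9]]
```

View pics/s5.png

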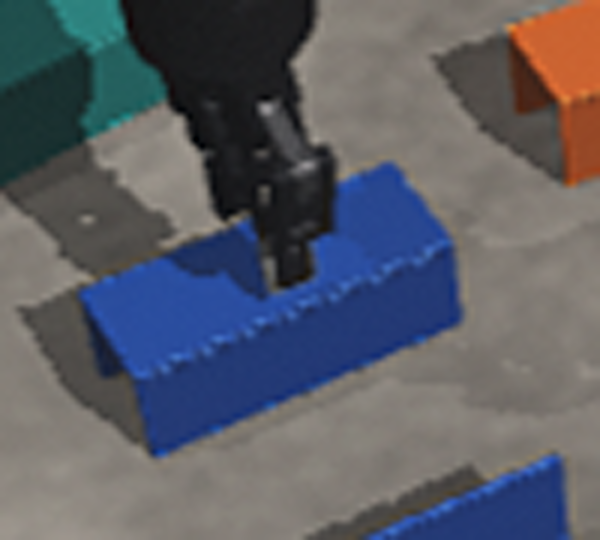

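```bash
python3 - <<'E'
from seat import *
im,K,E=grab("scene"); T=toolT(); print(T[:3,3])
# near finger tip bottom centre in scene; solve along ray where y = const
r=E[:3,:3]@np.linalg.inv(K)@np.array([238,207.8,1]); o=E[:3,3]
for y in (-.336,-.330,-.324):
    print(y,o+r*(y-o[1])/r[1])
# wrist: tip edge pixel of pads, inner face z=+-.022 -> solve y,x
d=imaging.read_camera("wrist"); Kw,Tc=d["mtx"],d["T_tool_cam"]
for px,z in (((259,293),-.022),((365,293),.022),((240,293),-.029),((385,293),.029)):
    r=Tc[:3,:3]@np.linalg.inv(Kw)@np.array([*px,1.]); print(px,(Tc[:3,3]+r*(z-Tc[2,3])/r[2])*1000)
E
```

```text
[ 0.5218 -0.3578  0.0239]
-0.336 [ 0.5207 -0.336   0.0562]
-0.33 [ 0.5234 -0.33    0.063 ]
-0.324 [ 0.5262 -0.324   0.0699]
(259, 293) [ -5.2307 -32.2333 -22.    ]
(365, 293) [-11.8886 -46.1445  22.    ]
(240, 293) [ -8.1585 -38.3189 -29.    ]
(385, 293) [-13.8714 -50.28    29.    ]
```

The wrist and scene views agree. The fingertips sit just above the web at z≈0.057, about 34 mm behind the reported TCP, so the fingers closed over the part without touching it (force ~0). I'll rise, open, and go about 30 mm deeper in steps, watching the force.

servo_tool --plan '[0,0,0,0,-10,0,60,0,0,0,0,-5,1,85,0,0,0,0,0,1,85,0,0,0,0,0,0,85,0,0,0,0,0,0,85,0,0,0,0,8,0,85,0,0,0,0,8,0,85,0,0,0,0,8,0,85,0,0,0,0,0,0,85]'

```text
clock: 6.6
position: [0.5212, -0.3553, 0.0133]
eef_rot: [0.707, -0.706, 0.035, -0.034]
force: [-0.2, 0.0, 0.4]
width: 0.993
```

```bash
python3 - <<'E'
from seat import *
T=toolT();s=telemetry.sense();print(T[:3,3],s["width"]*85.4,s["force"],s["joint_positions"])
im,K,E=grab("scene"); a=cv2.resize(im[150:250,180:290],None,fx=5,fy=5,interpolation=cv2.INTER_CUBIC)
cv2.imwrite("pics/s6.png",a[:,:,::-1])
im,K,E=grab("wrist"); cv2.imwrite("pics/w6.png",im[:,:,::-1])
E
```

```text
[ 0.5212 -0.3553  0.0133] 84.83983900363124 [-0.2045  0.0165  0.3927] [ 0.0245  0.6597  0.6511  1.8678 -0.5431  0.8009  2.438 ]
```

View pics/s6.png

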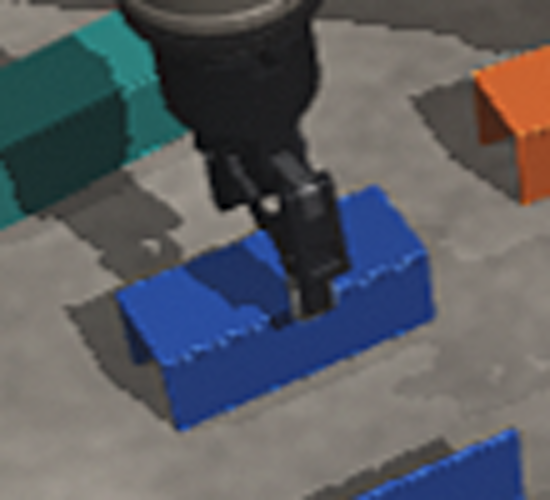

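View pics/w6.png

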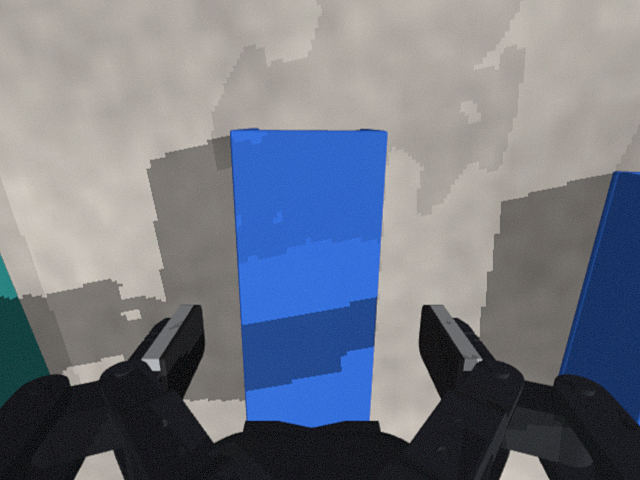

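servo_tool --plan '[0,0,0,0,6,0,85,0,0,0,0,6,0,85,0,0,0,0,6,0,85,0,0,0,0,0,0,85]'

```text
clock: 7.1
position: [0.5215, -0.3554, -0.0041]
eef_rot: [0.706, -0.706, 0.035, -0.034]
force: [0.5, -0.1, -0.4]
width: 0.992
```

```bash
python3 - <<'E'
from seat import *
T=toolT();s=telemetry.sense();print(T[:3,3],s["width"]*85.4,s["force"],s["joint_positions"])
im,K,E=grab("scene"); a=cv2.resize(im[150:250,180:290],None,fx=5,fy=5,interpolation=cv2.INTER_CUBIC)
cv2.imwrite("pics/s7.png",a[:,:,::-1])
E
```

```text
[ 0.5215 -0.3554 -0.0041] 84.73663209124818 [ 0.5147 -0.072  -0.4428] [ 0.0385  0.682   0.6315  1.8735 -0.5622  0.7723  2.4524]
```

View pics/s7.png

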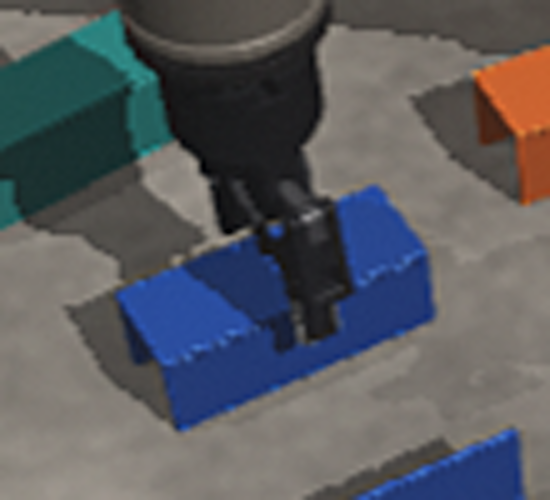

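servo_tool --plan '[0,0,0,0,0,0,66,0,0,0,0,0,0,50,0,0,0,0,0,0,40,0,0,0,0,0,0,40,0,0,0,0,0,0,40,0,0,0,0,0,0,40]' --squeeze 50

```text
clock: 7.75
position: [0.5222, -0.356, -0.0025]
eef_rot: [-0.706, 0.706, -0.034, 0.035]
force: [-1.2, 0.3, 6.2]
width: 0.661
```

```bash
python3 - <<'E'
from seat import *
T=toolT();s=telemetry.sense();print(T[:3,3],s["width"]*85.4,s["force"])
im,K,E=grab("scene"); a=cv2.resize(im[150:250,180:290],None,fx=5,fy=5,interpolation=cv2.INTER_CUBIC)
cv2.imwrite("pics/s8.png",a[:,:,::-1])
im,K,E=grab("wrist"); cv2.imwrite("pics/w8.png",im[:,:,::-1])
E
```

```text
[ 0.5222 -0.356  -0.0025] 56.450202509309065 [-1.2046  0.349   6.2411]
```

View pics/s8.png

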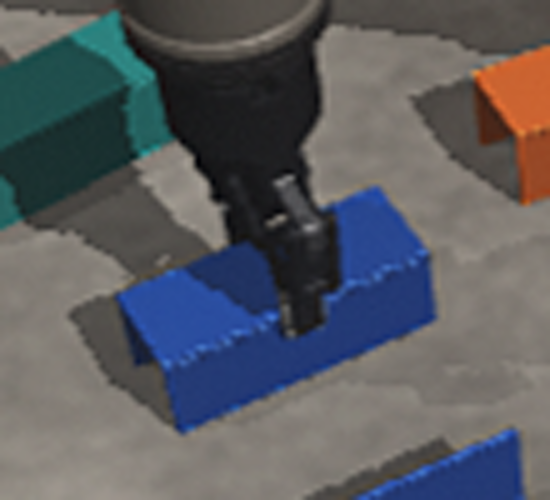

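View pics/w8.png

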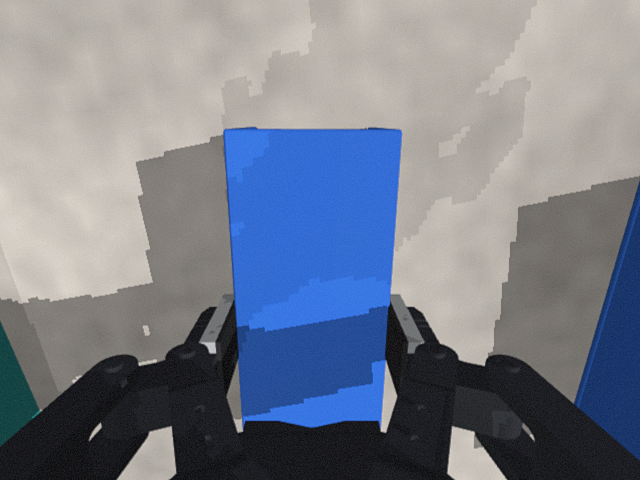

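The grip stopped at 56 mm on the part, with the pads on both flanges. Lifting.

servo_tool --plan '[0,0,0,0,-5,0,40,0,0,0,0,-12,0,40,0,0,0,0,-20,0,40,0,0,0,0,-28,0,40,0,0,0,0,-28,0,40,0,0,0,0,-28,0,40,0,0,0,0,-15,0,40,0,0,0,0,-5,0,40,0,0,0,0,0,0,40]'

```text
clock: 8.75
position: [0.5222, -0.3556, 0.1381]
eef_rot: [0.706, -0.706, 0.034, -0.035]
force: [0.9, 0.0, -1.8]
width: 0.665
```

```bash
python3 - <<'E'
from seat import *
T=toolT();s=telemetry.sense();print(T,s["width"]*85.4,s["force"])
im,K,E=grab("scene"); a=cv2.resize(im[110:250,160:310],None,fx=4,fy=4,interpolation=cv2.INTER_CUBIC)
cv2.imwrite("pics/s9.png",a[:,:,::-1])
im,K,E=grab("wrist"); cv2.imwrite("pics/w9.png",im[:,:,::-1])
E
```

```text
[[ 0.9952  0.0005  0.0975  0.5222]
 [-0.0975  0.0001  0.9952 -0.3556]
 [ 0.0005 -1.      0.0001  0.1381]
 [ 0.      0.      0.      1.    ]] 56.761861434769074 [ 0.8756  0.0477 -1.8274]
```

View pics/s9.png

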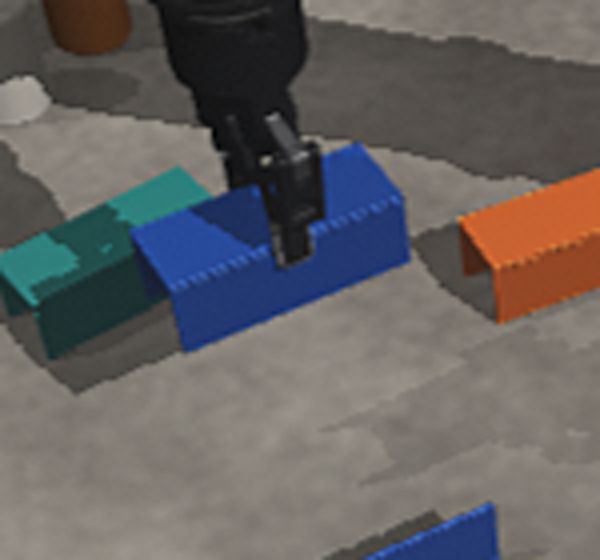

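View pics/w9.png

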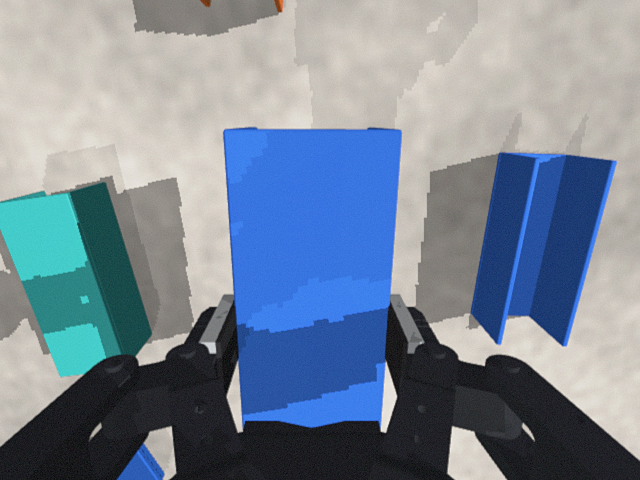

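servo_tool --plan '[0,0,0,-3,0,20,40,0,0,0,-6,0,35,40,0,0,0,-7,0,42,40,0,0,0,-7,0,42,40,0,0,0,-7,0,42,40,0,0,0,-7,0,42,40,0,0,0,-7,0,42,40,0,0,0,-7,0,42,40,0,0,0,-7,0,42,40,0,0,0,-7,0,42,40,0,0,0,-7,0,42,40,0,0,0,-7,0,42,40]'

```text
clock: 10.05
position: [0.4888, 0.1262, 0.1371]
eef_rot: [-0.706, 0.707, -0.035, 0.034]
force: [1.2, -0.6, -2.3]
width: 0.665
```

servo_tool --plan '[0,0,0,-7,0,42,40,0,0,0,-6,0,35,40,0,0,0,-3,0,20,40,0,0,0,-2,0,10,40,0,0.044,0,0,0,0,40,0,0,0,0,0,0,40,0,0,0,0,0,0,40]'

```text
clock: 10.75
position: [0.4825, 0.2315, 0.1377]
eef_rot: [-0.705, 0.706, -0.05, 0.05]
force: [-1.3, 0.2, -1.6]
width: 0.666
```

```bash
python3 - <<'E'
from seat import *
T=toolT();s=telemetry.sense();print(T,s["width"]*85.4,s["force"],s["joint_positions"])
print("yaw",np.degrees(np.arctan2(T[1,0],T[0,0])),"delta",(np.array([.482,.238,.0095])-T[:3,3])@T[:3,:3]*1000)
for n in("scene","wrist","top"):
  im,K,E=grab(n); cv2.imwrite(f"pics/{n}10.png",im[:,:,::-1]); np.savez(n+"10.npz",im=im,K=K,E=E)
E
```

```text
[[ 0.9899 -0.0003  0.142   0.4825]
 [-0.142  -0.0006  0.9899  0.2315]
 [-0.0002 -1.     -0.0007  0.1377]
 [ 0.      0.      0.      1.    ]] 56.87177329208098 [-1.3006  0.1693 -1.6241] [-1.1782  0.3219  0.7428  2.0069 -0.2733  0.9128  1.1366]
yaw -8.162619259102897 delta [ -1.3672 128.1852   6.405 ]
```

View pics/wrist10.png

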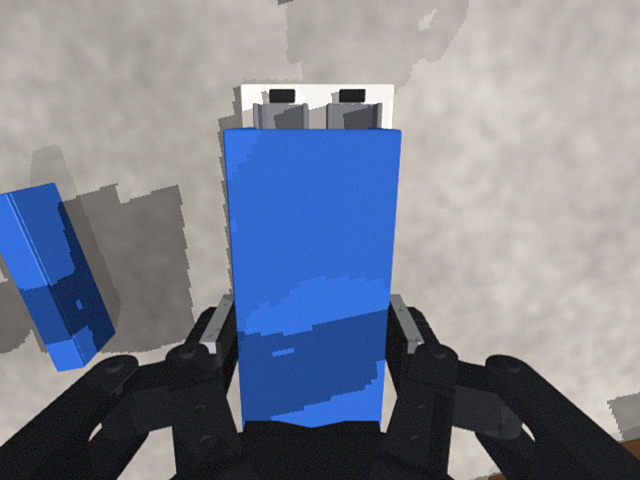

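View pics/scene10.png

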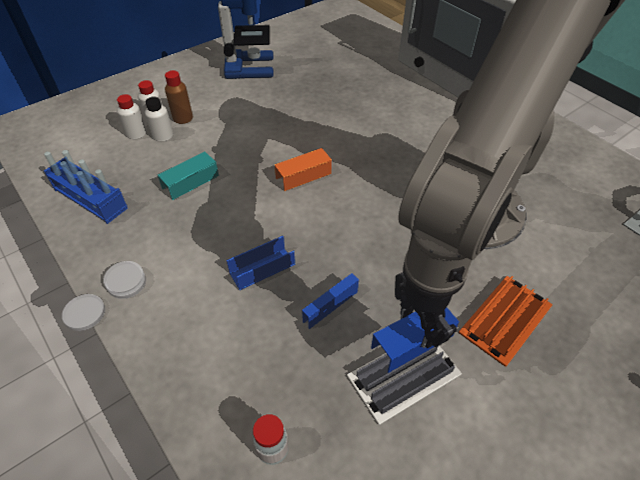

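```bash
python3 - <<'E'
from seat import *
d=np.load("wrist10.npz"); K,E,im=d["K"],d["E"],d["im"]
T=toolT()
tl=lambda W:(W-T[:3,3])@T[:3,:3]*1000
cv2.imwrite("pics/w10c.png",cv2.resize(im[70:150,210:410],None,fx=4,fy=4,interpolation=cv2.INTER_CUBIC)[:,:,::-1])
print("part near corners",tl(cast([(224.5,130),(401,129.5)],K,E,.194)))
print("base near corners",tl(cast([(242,85),(394,85)],K,E,.008)))
S=np.array([.482,.238,.012]); print("seat",tl(S[None]))
im,K,E=grab("scene")
E
```

```text
part near corners [[-73.8464 -56.0953 -27.3237]
 [-73.9606 -56.0972  29.0839]]
base near corners [[-103.7171  129.9088  -53.1855]
 [-103.6305  129.9047   64.2592]]
seat [[ -1.2837 125.896    5.6965]]
```

View pics/w10c.png

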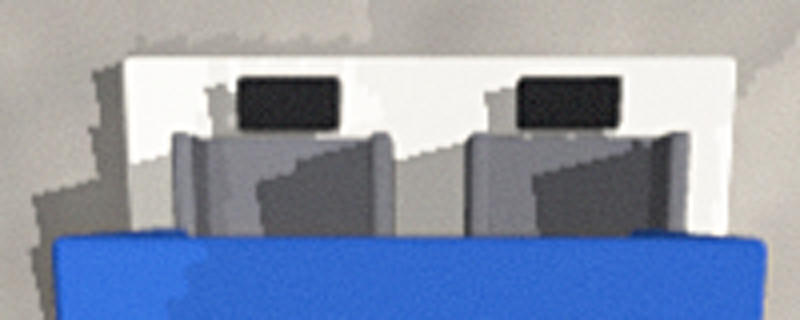

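servo_tool --plan '[0,0,0,-1,10,3,40,0,0,0,0,20,2,40,0,0,0,0,25,0,40,0,0,0,0,20,0,40,0,0,0,0,11,0,40,0,0,0,0,5,0,40,0,0,0,0,0,0,40,0,0,0,0,0,0,40]'

```text
clock: 11.75
position: [0.4825, 0.2382, 0.0475]
eef_rot: [0.706, -0.705, 0.05, -0.05]
force: [-0.6, -0.1, -1.1]
width: 0.66
```

```bash
python3 - <<'E'
from seat import *
T=toolT();s=telemetry.sense();print(T,s["width"]*85.4,s["force"])
for n in("scene","wrist","top"):
  im,K,E=grab(n); np.savez(n+"11.npz",im=im,K=K,E=E)
  if n=="wrist": a=im
  elif n=="scene": a=cv2.resize(im[290:430,330:480],None,fx=4,fy=4,interpolation=cv2.INTER_CUBIC)
  else: a=cv2.resize(im[140:245,140:240],None,fx=5,fy=5,interpolation=cv2.INTER_CUBIC)
  cv2.imwrite(f"pics/{n}11.png",a[:,:,::-1])
E
```

```text
[[ 0.9899  0.0006  0.1415  0.4825]
 [-0.1415  0.0005  0.9899  0.2382]
 [ 0.0006 -1.      0.0006  0.0475]
 [ 0.      0.      0.      1.    ]] 56.3320441168041 [-0.5596 -0.0548 -1.0642]
```

View pics/wrist11.png

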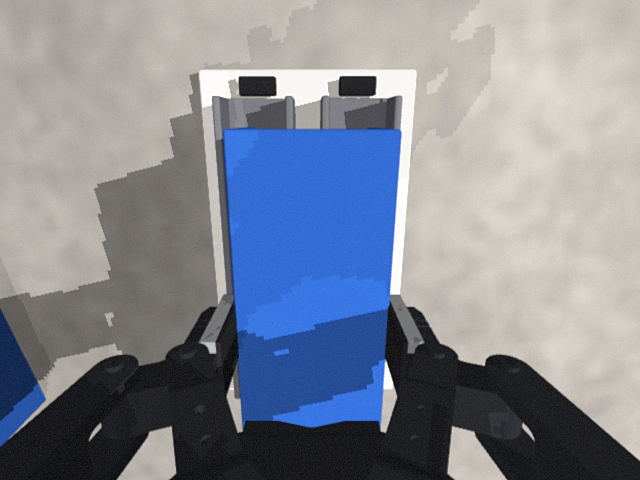

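View pics/scene11.png

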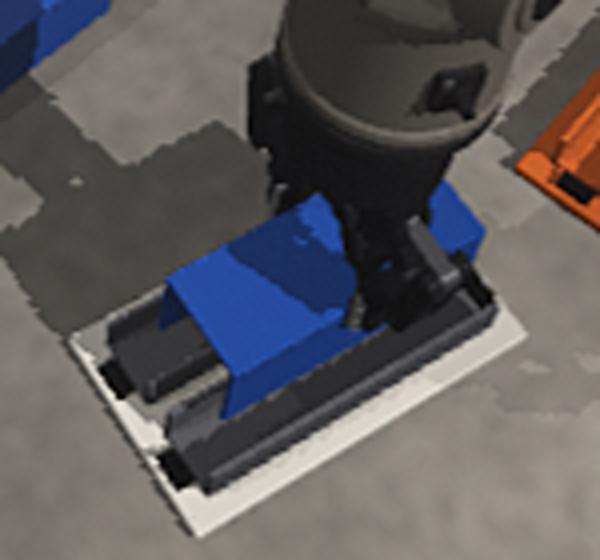

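View pics/top11.png

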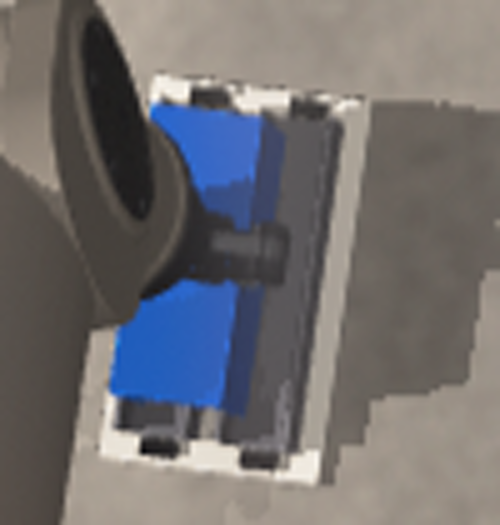

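```bash
python3 - <<'E'
from seat import *
d=np.load("wrist11.npz"); K,E,im=d["K"],d["E"],d["im"]
T=toolT()
tl=lambda W:((W-T[:3,3])@T[:3,:3]*1000).round(1)
zt=T[2,3]+.056
print("part near",tl(cast([(224.5,130),(401,129.5)],K,E,zt)))
print("base near",tl(cast([(200.5,70.5),(416.5,70.5)],K,E,.008)))
print("rim ends outer/inner",tl(cast([(213,97),(294.5,97),(321.5,97),(402.5,97)],K,E,.034)))
cv2.imwrite("pics/w11c.png",cv2.resize(im[60:150,190:430],None,fx=3.3,fy=3.3,interpolation=cv2.INTER_CUBIC)[:,:,::-1])
d=np.load("top11.npz"); K,E=d["K"],d["E"]
q=np.array([(140+152/5,140+103/5),(140+265/5,140+116/5),(140+222/5,140+406/5),(140+108/5,140+393/5)])
W=cast(q,K,E,zt); print("part top, top cam",W.mean(0)[:2],tl(W.mean(0)),np.linalg.norm(np.roll(W,-1,0)-W,axis=1))
W=cast(q,K,E,zt)
for i,j in((0,3),(1,2)): v=W[i]-W[j]; print(np.degrees(np.arctan2(v[1],v[0])))
E
```

```text
part near [[-73.9 -56.1 -27. ]
 [-74.  -56.   29.5]]
base near [[-103.    39.5  -59.2]
 [-103.    39.6   57.8]]
rim ends outer/inner [[-88.   13.5 -47.1]
 [-88.   13.5  -7.4]
 [-88.   13.5   5.8]
 [-88.   13.6  45.3]]
part top, top cam [0.482  0.2376] [ -0.3 -56.   -0.7] [0.0579 0.1489 0.058  0.149 ]
-8.37267663735898
-8.325093983910325
```

View pics/w11c.png

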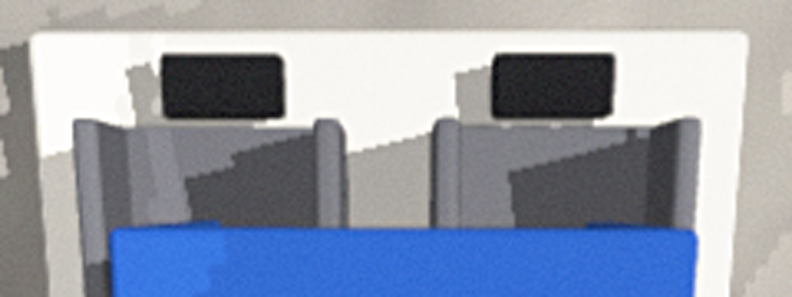

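servo_tool --plan '[0,0,0,0.5,5,-1,40,0,0,0,0,8,0,40,0,0,0,0,8,0,40,0,0,0,0,6,0,40,0,0,0,0,4,0,40,0,0,0,0,2,0,40,0,0,0,0,0,0,40]'

```text
clock: 12.6
position: [0.4823, 0.2368, 0.0136]
eef_rot: [-0.705, 0.705, -0.05, 0.05]
force: [-0.6, -0.1, -1.4]
width: 0.669
```

```bash
python3 - <<'E'
from seat import *
T=toolT();s=telemetry.sense();print(T,s["width"]*85.4,s["force"])
for n in("scene","wrist"):
  im,K,E=grab(n); np.savez(n+"12.npz",im=im,K=K,E=E)
  a=im if n=="wrist" else cv2.resize(im[290:430,330:480],None,fx=4,fy=4,interpolation=cv2.INTER_CUBIC)
  cv2.imwrite(f"pics/{n}12.png",a[:,:,::-1])
E
```

```text
[[ 0.9899 -0.0004  0.1415  0.4823]
 [-0.1415 -0.0004  0.9899  0.2368]
 [-0.0003 -1.     -0.0004  0.0136]
 [ 0.      0.      0.      1.    ]] 57.172172069818245 [-0.5712 -0.1279 -1.447 ]
```

View pics/scene12.png

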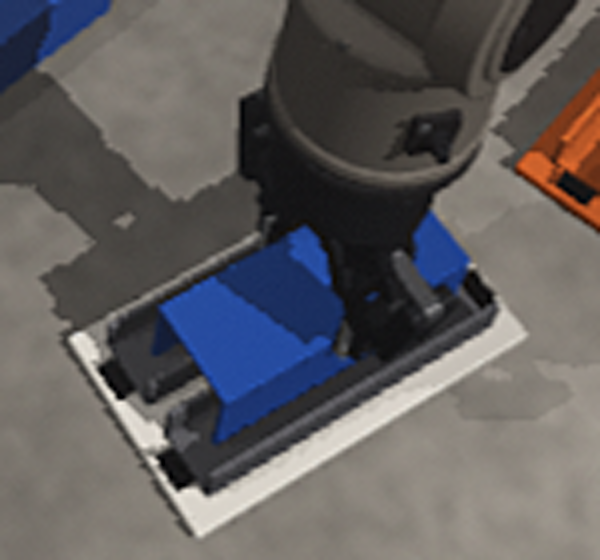

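View pics/wrist12.png

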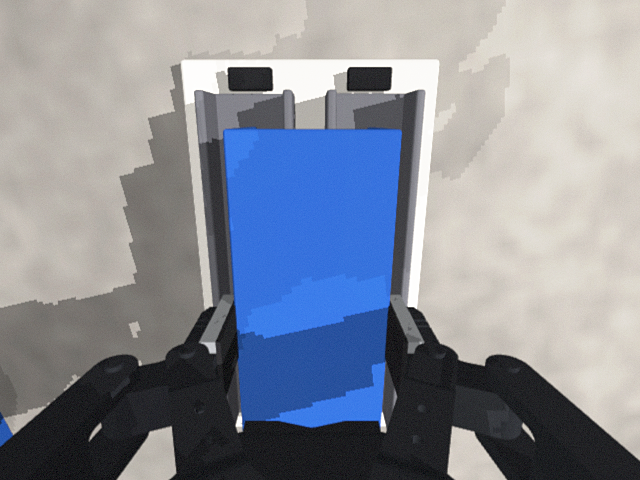

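servo_tool --plan '[0,0,0,0,1,0,40,0,0,0,0,1,0,40,0,0,0,0,1,0,40,0,0,0,0,0,0,40]'

```text
clock: 13.1
position: [0.4823, 0.2369, 0.0108]
eef_rot: [-0.705, 0.705, -0.05, 0.05]
force: [0.2, -0.2, -1.6]
width: 0.666
```

```bash
python3 - <<'E'
from seat import *
d=np.load("wrist12.npz"); K,E=d["K"],d["E"]
z=.0136;R_=E
T=np.eye(4);T[:3,:3]=[[.9899,-.0004,.1415],[-.1415,-.0004,.9899],[-.0003,-1,-.0004]];T[:3,3]=[.4823,.2368,.0136]
tl=lambda W:((W-T[:3,3])@T[:3,:3]*1000).round(1)
print(tl(cast([(225,130),(401.3,129.5)],K,E,z+.056)))
print(tl(cast([(181.5,60),(439.5,60)],K,E,.008)))
print(tl(cast([(195,91),(294.5,91),(326.5,91),(425.3,91)],K,E,.034)))
print(telemetry.sense()["position"],telemetry.sense()["force"])
E
```

```text
[[-73.8 -56.  -26.8]
 [-73.9 -56.   29.7]]
[[-103.2    5.7  -58.2]
 [-103.2    5.6   59.3]]
[[-88.1 -20.3 -45.7]
 [-88.1 -20.4  -5.8]
 [-88.1 -20.4   7. ]
 [-88.1 -20.4  46.6]]
[0.4823 0.2369 0.0108] [ 0.2495 -0.1927 -1.5843]
```

servo_tool --plan '[0,0,0,0.5,0.5,-0.5,40,0,0,0,0,0.7,0,40,0,0,0,0,0.7,0,40,0,0,0,0,0,0,40]'

```text
clock: 13.5
position: [0.4829, 0.2363, 0.0094]
eef_rot: [0.705, -0.705, 0.05, -0.05]
force: [-3.6, -1.6, 10.3]
width: 0.666
```

Contact came at the predicted height (TCP z 0.0094, Fz +10 N), so the flanges are on the trough floors. Releasing gently.

servo_tool --plan '[0,0,0,0,0,0,60,0,0,0,0,0,0,66,0,0,0,0,0,0,72,0,0,0,0,0,0,78,0,0,0,0,0,0,85,0,0,0,0,0,0,85]'

```text
clock: 14.1
position: [0.4828, 0.2363, 0.009]
eef_rot: [-0.705, 0.705, -0.05, 0.05]
force: [0.5, 0.1, 0.5]
width: 0.992
```

```bash
python3 - <<'E'
from seat import *
T=toolT();s=telemetry.sense();print(T[:3,3],s["width"]*85.4,s["force"])
im,K,E=grab("wrist"); cv2.imwrite("pics/w13.png",im[:,:,::-1])
E
```

```text
[0.4828 0.2363 0.009 ] 84.68193830723996 [0.5156 0.1167 0.4531]
```

View pics/w13.png

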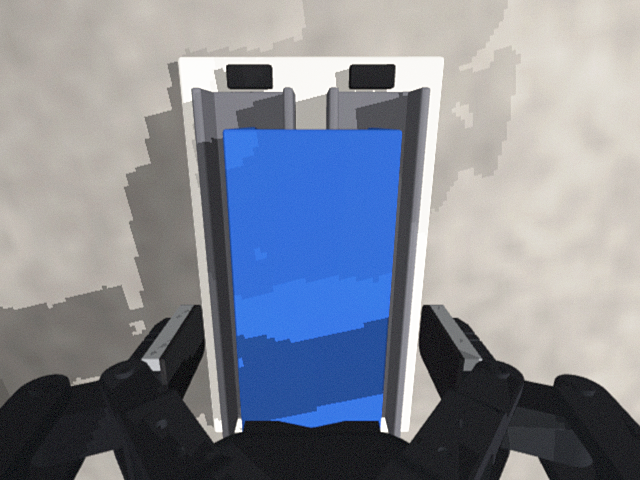

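Released. The channel stayed put, and both grey troughs show evenly on either side. Retreating straight up and slightly toward the base, so both cameras can check.

servo_tool --plan '[0,0,0,0,-6,0,85,0,0,0,0,-12,0,85,0,0,0,0,-25,0,85,0,0,0,0,-35,0,85,0,0,0,0,-40,0,85,0,0,0,-15,-40,0,85,0,0,0,-25,-40,0,85,0,0,0,-30,-30,0,85,0,0,0,-20,-10,0,85,0,0,0,0,0,0,85,0,0,0,0,0,0,85]'

```text
clock: 15.25
position: [0.3938, 0.2492, 0.2477]
eef_rot: [0.706, -0.705, 0.05, -0.05]
force: [0.4, -0.2, -0.0]
width: 0.994
```

```bash
python3 - <<'E'
from seat import *
T=toolT();print(T[:3,3])
for n in("scene","wrist"):
  im,K,E=grab(n); np.savez(n+"14.npz",im=im,K=K,E=E)
  a=im if n=="wrist" else cv2.resize(im[200:430,210:480],None,fx=2.6,fy=2.6,interpolation=cv2.INTER_CUBIC)
  cv2.imwrite(f"pics/{n}14.png",a[:,:,::-1])
  if n=="wrist":
    hsv=cv2.cvtColor(im,cv2.COLOR_RGB2HSV); m=cv2.inRange(hsv,(100,120,120),(125,255,255)); u=proj([[.482,.238,.066]],K,E)[0].astype(int);print(u)
    mm=np.zeros_like(m); mm[max(u[1]-150,0):u[1]+150,u[0]-60:u[0]+60]=m[max(u[1]-150,0):u[1]+150,u[0]-60:u[0]+60]
    c=max(cv2.findContours(mm,cv2.RETR_EXTERNAL,cv2.CHAIN_APPROX_NONE)[0],key=cv2.contourArea); print(cv2.boundingRect(c),rect(cast(c[:,0],K,E,.066)))
    w=cv2.inRange(hsv,(0,0,145),(179,40,255)); b=im[max(u[1]-110,0):u[1]+130,u[0]-90:u[0]+90]; cv2.imwrite("pics/w14c.png",cv2.resize(b,None,fx=2.5,fy=2.5,interpolation=cv2.INTER_CUBIC)[:,:,::-1]); print("crop origin",u[0]-90,max(u[1]-110,0))
E
```

```text
[0.3938 0.2492 0.2477]
[312 285]
(283, 209, 58, 139) (array([478.0993, 237.8047]), [57.62550735473633, 157.6702880859375], np.float32(-8.35496))
crop origin 222 175
```

View pics/scene14.png

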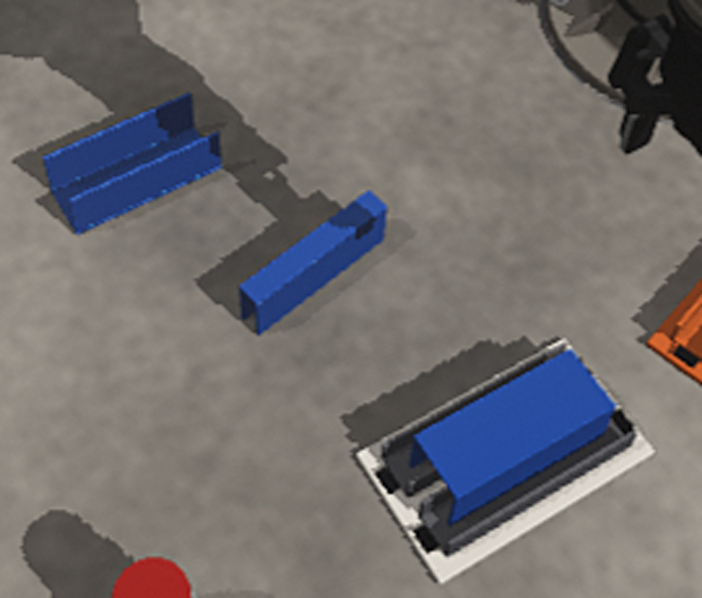

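View pics/w14c.png

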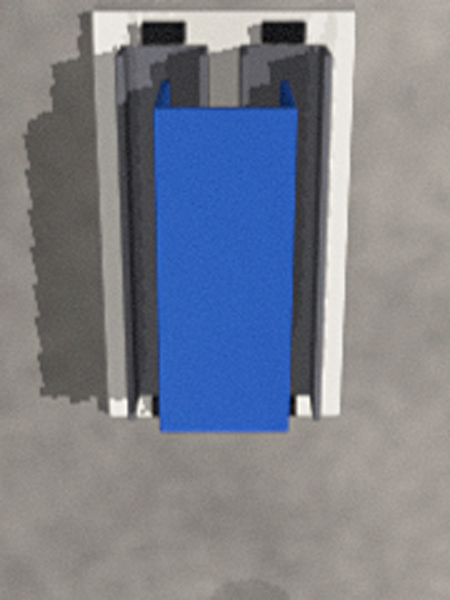

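```bash
python3 - <<'E'
from seat import *
d=np.load("wrist14.npz");K,E=d["K"],d["E"]
o=np.array([222,175])
f=lambda q,z:cast(o+np.array(q)/2.5,K,E,z)[:,:2]
for n,q,z in(("part",[(155,108),(297,108),(288,431),(160,431)],.066),("base",[(93,12),(355,12),(340,415),(108,415)],.008)):
    W=f(q,z);a=[np.degrees(np.arctan2(*(W[j]-W[i])[::-1])) for i,j in((0,3),(1,2))];print(n,W.mean(0),np.linalg.norm(np.roll(W,-1,0)-W,axis=1),np.mean(a))
im,K,E=grab("top"); np.savez("top14.npz",im=im,K=K,E=E)
cv2.imwrite("pics/t14.png",cv2.resize(im[140:245,140:240],None,fx=5,fy=5,interpolation=cv2.INTER_CUBIC)[:,:,::-1])
E
```

```text
part [0.483  0.2377] [0.0568 0.1488 0.0572 0.1488] -8.460273799860488
base [0.4826 0.2374] [0.1178 0.2076 0.1197 0.2076] -8.152392843623492
```

View pics/t14.png

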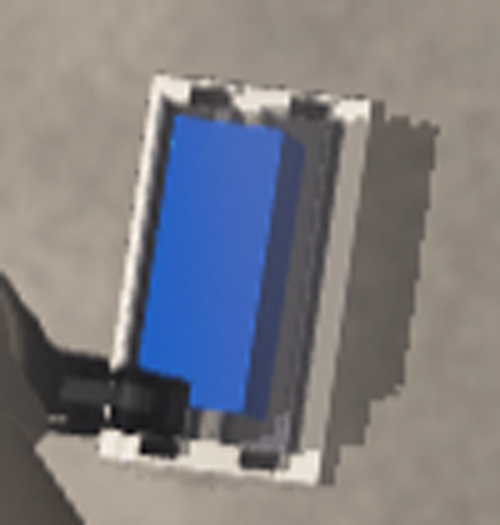

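The part and the base agree to within 0.5 mm and 0.3°. The size measured on the plane at z=0.066 is correct, so it is fully home. Nothing touches it, so I'm handing in.

```bash
python3 -c "
from plant import workorder
print(workorder.job_done())"
```

```text
the job is handed in; nothing more can be done
None
```

The wide blue channel is on the white cradle, open side down, with one flange in each grey trough. I lowered it until it touched the trough floors, released it, and drew the arm clear. The job is handed in, at about 15.5 s on the robot's clock; no verdict was reported.

**Last checks:**
- **Position:** in the wrist view the channel's centre is at (0.4830, 0.2377) and the cradle's at (0.4826, 0.2374), about 0.5 mm apart.
- **Angle:** the channel is turned about 0.3° from the cradle.
- **Fully home:** on a plane at the seated height, the channel's top measures 57 x 149 mm against the real 58 x 150. Contact came at the height I expected, with about 12 N on the tool.
- **Bystanders:** I never touched the upturned or the narrow blue channel, nor the look-alikes. In the pictures they appear where they were, but I did not measure them again.

**What disagreed:**
- **Fingertips:** they stood about 35 mm behind the reported tool point. My first grasp closed just above the channel's top without touching it. The pictures showed this, and I went about 30 mm deeper for the real grasp.
- **Camera views:** just before the final lowering, the wrist view put the channel about 2 mm to one side while the top view showed it centred. I made small corrections between the two.

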